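# Find and mark the high spot of a pump pulley

### The arm

A 6-joint arm with a two-finger parallel gripper is mounted at the origin on the work surface. World frame = base frame: x ahead of the robot, y to its left, z up, the work surface at z = 0. Lengths are in m, angles in degrees, forces in N, time in s.
With the tool pointing down it reaches from about 0.3 to 0.75 m from the base axis. Payload 8.5 kg.
Tool frame: the origin (TCP) lies midway between the tips of the shut fingers; the grasp point (between the pads) lies 19 mm behind it (env.tcp_to_grasp is the z of the grasp point in the tool frame, in m); z points along the fingers, y is the line along which they close (so a half turn about z gives the same grasp; the last joint's range is limited). The gripper opens to 85 mm and grips with 20 to 120 N. Pads are 22 mm wide; open, the fingers measure 114 mm over their backs; the gripper's body (76 mm by 85 mm) begins 54 mm behind the grasp point. The pads swing forward as they close: fully open they stand 13 mm farther back than shut.
Start: joints at [-85.732, 21.807, 74.336, -0, 83.858, -12.336], TCP at [0.157, -0.527, 0.231] pointing down, gripper open.
Joint ranges: [-178.18, 178.18], [-50.72, 133.34], [12.68, 142.11], [-81.47, 261.47], [9.98, 163.14], [-165.26, 165.26]. Speed limits (degrees/s): [136.94, 136.94, 180, 180, 180, 180].

### API

Orientations are given as a 3x3 rotation matrix whose columns are the frame's x, y, z axes.
In Python, from rig import env, imaging, job, models gives the robot as it stands. The module is installed in compiled form; this text tells all that it offers.
- The arm moves only by the tool jog_arm, never from a script. Its argument "plan" is text: rows parted by semicolons, each of 7 numbers parted by spaces: the turn, a rotation vector about the tool's x, y, z in degrees, then the shift along the tool's x, y, z in cm, then the closure in counts, from 0 (fully open) to 255 (shut). In form: rx ry rz x y z claw; .... A call has 1 to 10 rows; each row shifts and turns the commanded pose from where the row before left it, along the tool's axes as they then stand; what a row does not reach is not made up. A row lasts 1/12 s, in which the tool goes at most 41.7 mm and 7.16 degrees, less where a joint would pass 70% of its speed; a pose out of reach is approached as far as the arm can. A call with a gripper value outside its range is refused whole. The fingers move at their own pace and stop on an object; "grip_force" is the grip in N (left out, the last holds). Time passes only in rows, so rows that do not move let the fingers close. It gives the time, the measured TCP pose, the force, the opening and the grip force at its end, in the units of the state.
- env.observe(): the state, without advancing time (a new reading comes with each control period).
- imaging.get_image(name): name is "side" or "top" or "wrist"; returns a dict with "pixels" (420x560x3 uint8, red, green, blue), "depth" (420x560 float32, m along the optical axis (not along the pixel's ray), 0 where there is no reading), "fov_y" (degrees; the focal length in pixels is half the picture's height over the tangent of half this angle, whatever the lens; pixels are square), "cx", "cy" (the principal point, pixels), "world_from_camera" (4x4, takes a point from camera to world coordinates). Camera axes: x right, y down, z forward; pixel columns grow to the right and rows downward; lengths in m; the calibration is good to about 2 mm. A picture is of the moment at which its call begins.
- job.close_job(): hands the job in; it is judged then, once.
Trained networks look in the newest picture that a camera, given by its name, has taken for a name from the list of things; names that differ only in an ending like _2 or _b are one class to them, and where a whole thing is asked for, a point or a joint stands for the part that bears it (a point fixed in the world has none). Each returns a list of dicts, best first, with "confidence" (0 to 1); they miss things now and then, are a little off and sometimes report something else, mostly with a low value. They report only what shows in the picture. A call takes as long as a camera call.
- models.outline_of(camera, query): "region" (420x560 bool, what is visible of it) and "bbox" ([centre column, centre row, width, height] in pixels, round what is visible of it).
- models.tip_of(camera, query): "at" ([column, row] in pixels: a listed point, or the origin of a listed thing).
The state is a dict: "time_s": time; "q": joint angles; "qvel": joint speeds; "joint_efforts": joint torques, N m; "position": TCP position; "tool_rot": TCP orientation; "ft_force": force on the tool from outside, world axes, zero at the start; "wrist_torque": the same for the moment, N m; "grip_width": finger opening in m; "gripper_force": force on a finger pad.
Only numpy, scipy, OpenCV 4.12 (cv2) and the standard library are available. Lean on these libraries where they do the work, as an engineer would, in place of code of your own. Each camera call takes 0.05 s, during which the arm holds its last target. There are 200 camera calls.

### The job

The wine pump's pulley lies on the truing stand with a spring pointer riding on its rim. Turn the pulley slowly by its crank knob, without leaning sideways on the soft-mounted spindle, until the rim's highest spot (not the lesser lump elsewhere on it) is right under the pointer, and let go of the knob there. Then press the marker plunger on the gauge block gently all the way down to mark that spot, and leave the pulley standing there, with the pointer and the things around the stand left alone.

Things in the scene. Friction and masses are not known exactly. Their poses are not given: they have to be found in the camera images.
- stand: Fixed truing stand: grey base plate 240 x 360 x 12 mm. Origin on the table under the spindle axis; z up. The gauge block (56 x 60 mm, top 72 mm high) stands on the base with its centre 160 mm from the axis along the stand's own -y; the pointer points from it along +y at the spindle axis.
- axis (a point): Fixed point of the stand where the pulley's centre belongs: on the spindle axis, level with the pulley's top face, 72 mm above the table. The spindle sits in a rubber bush that gives 1 mm for each 8 N of sideways push and springs back; more than 3 mm from here overstrains it.
- hub (a point): Centre of the pulley's top face, 72 mm above the table. The pulley is a steel disc of 200 mm diameter, 42 to 72 mm above the table, with a groove 19 mm wide and of 88 mm floor radius between two flanges. It turns both ways, any number of turns; its friction is felt as about 3 to 6 N at the knob and holds it where it is left near a swell's top.
- knob: Upright round wooden crank knob, 26 mm in diameter, 44 mm tall; origin at its centre, 108 mm above the table. It stands on a flat crank arm (top 80 mm high) at 62 mm from the pulley's axis and spins freely about its own upright axis, so that it can be led round the circle by a gripper that keeps its heading. It starts anywhere on its circle.
- pointer_collar (a point): Far end of the spring pointer, an 8 mm steel rod that the rim pushes out of the gauge block along the stand's -y; its collar (16 mm wide) is not to be touched. It lies 203 mm from the axis on the round part of the rim, 206 on the lesser lump's top, 209 on the high spot's top. The 6 to 8 N spring makes the knob about 3 N harder to push up the high spot and as much easier down its far side.
- marker (a joint): Travel of the marker plunger (m): 0 up, 0.008 fully down; a spring that needs about 6 N for the full way pushes it up again.
- marker_top (a point): Top centre of the marker plunger, a round steel button of 26 mm diameter on top of the gauge block, 96 mm above the table (its 42 mm wide housing ends at 84 mm), 160 mm from the spindle axis along the stand's -y; it is pressed straight down.
- wine_bottle: Bystander: wine bottle, 74 mm in diameter, 290 mm tall, upright; origin at its foot.
- carton: Bystander: cardboard box 100 x 140 x 70 mm; origin under its centre.
- wrench: Bystander: steel wrench lying on the table; origin under its middle.
- pointer_tip (a point): The pointer's tip on the groove's floor, half hidden under the upper flange, 88 mm from the axis (94 on the high spot). The rim has two smooth swells, unrelated to the crank: the high spot (6 mm, 28 degrees to either side of its top) and a lesser lump (3 mm, 19 degrees either side), their tops 149 degrees apart (211 the other way). The pointer follows the pulley's sideways give.

How it is judged:
By the outcome, as a careful person would: the job done as asked, in the order asked, and still so for the second after the job is handed in, with the robot touching nothing.
It also fails if it takes over 72 s, if anything falls off the work surface, if the arm or the gripper's body presses on something with over 40 N, if the wrist force passes 120 N, or if a joint passes its speed limit or range.

## Working session

There is one attempt and no reset: what is moved stays moved. The work goes in short steps, Python scripts to look and compute and a tool call to move; the robot and the scene stay as the last step left them, time stands still between calls to the robot, and variables do not carry over. Pictures are saved under pics/ and viewed, at most 10 in all, crops included, and the job is handed in when it is done.

Besides the shell and the picture viewer there is one more tool, called after "Request:" as name(argument=value, ...), one argument or row to a line, values as JSON. jog_arm: Moves the arm, as the interface text tells. Its arguments: {"type":"object","properties":{"plan":{"type":"string"},"grip_force":{"type":"number"}},"required":["plan"]}

```bash
mkdir -p pics
cat > h.py <<'E'
import numpy as np, cv2
from rig import env, imaging, job, models
def img(n,save=None):
    im=imaging.get_image(n)
    if save: cv2.imwrite('pics/'+save,im['pixels'][:,:,::-1])
    return im
def ray(im,uv):
    f=im['pixels'].shape[0]/2/np.tan(np.radians(im['fov_y']/2))
    d=np.array([(uv[0]-im['cx'])/f,(uv[1]-im['cy'])/f,1]);T=im['world_from_camera']
    return T[:3,3],T[:3,:3]@d
def atz(im,uv,z):
    o,d=ray(im,uv); return o+d*(z-o[2])/d[2]
def dep(im,uv):
    o,d=ray(im,uv); return o+d*im['depth'][int(round(uv[1])),int(round(uv[0]))]
Z=dict(hub=.072,axis=.072,knob=.108,pointer_collar=.055,marker_top=.096,pointer_tip=.057,stand=0,wine_bottle=0,carton=0,wrench=0)
def find(cam,names,im):
    for n in names:
        for r in models.tip_of(cam,n)[:2]:
            print(cam,n,round(r['confidence'],2),np.round(r['at'],1),np.round(atz(im,r['at'],Z[n]),4))
E
python3 - <<'E'
from h import *
s=env.observe();print(s['position'],s['tool_rot'],s['ft_force'],env.tcp_to_grasp)
for c in('top','side'):
    im=img(c,c+'0.png'); print(c,im['fov_y'],im['world_from_camera'].round(3).tolist())
    find(c,Z,im)
E
```

```text
[ 0.15714115 -0.52676124  0.23068758] [[ 9.58304163e-01  2.85750100e-01 -1.08834320e-04]
 [ 2.85749932e-01 -9.58303023e-01  1.51414004e-03]
 [ 3.28369410e-04 -1.48210610e-03 -9.99998848e-01]] [ 0.44057848  0.31253815 -0.37506747] -0.0187
top 56.30056886914228 [[0.015, -0.994, 0.104, 0.521], [-0.999, -0.018, -0.027, 0.073], [0.029, -0.104, -0.994, 0.914], [0.0, 0.0, 0.0, 1.0]]
top hub 0.6 [300.3 223.9] [0.5772 0.0091 0.072 ]
top hub 0.42 [380.4 245.3] [ 0.534  -0.1642  0.072 ]
top axis 0.75 [301.7 222.8] [0.5796 0.0061 0.072 ]
top knob 0.59 [315.1 197.8] [ 0.6296 -0.0185  0.108 ]
top pointer_collar 0.64 [387.9 245.9] [ 0.5332 -0.1855  0.055 ]
top marker_top 0.63 [378.2 242.1] [ 0.5402 -0.1528  0.096 ]
top marker_top 0.5 [300.8 225.7] [0.5718 0.0098 0.096 ]
top pointer_tip 0.65 [339.6 230.9] [ 0.5643 -0.0786  0.057 ]
top stand 0.84 [296.2 227.9] [0.5725 0.0131 0.    ]
top wine_bottle 0.65 [194.8 158.7] [0.7318 0.2545 0.    ]
top carton 0.71 [312. 135.] [ 0.7957 -0.0223  0.    ]
top wrench 0.97 [428.9 244.8] [ 0.538  -0.2991  0.    ]
side 43.69083800035516 [[-0.99, -0.081, 0.119, 0.472], [-0.144, 0.626, -0.767, 0.939], [-0.012, -0.776, -0.631, 0.798], [0.0, 0.0, 0.0, 1.0]]
side hub 0.59 [304.  194.3] [0.5747 0.0017 0.072 ]
side axis 0.96 [301.8 192.8] [ 0.5804 -0.0032  0.072 ]
side knob 0.69 [278.7 175.1] [ 0.6347 -0.0152  0.108 ]
side pointer_collar 0.45 [216.9 200.2] [0.7729 0.0274 0.055 ]
side marker_top 0.57 [322.  149.5] [ 0.5485 -0.1522  0.096 ]
side stand 0.58 [302.9 221. ] [0.5755 0.0109 0.    ]
side wine_bottle 0.59 [213.3 289.1] [ 0.731  0.246 -0.   ]
side wine_bottle 0.35 [303.  191.9] [ 0.5885 -0.1007  0.    ]
side carton 0.75 [217.7 201.9] [ 0.7915 -0.0338  0.    ]
side wrench 0.77 [332.6 149.6] [ 0.5295 -0.3045  0.    ]
```

View pics/top0.png

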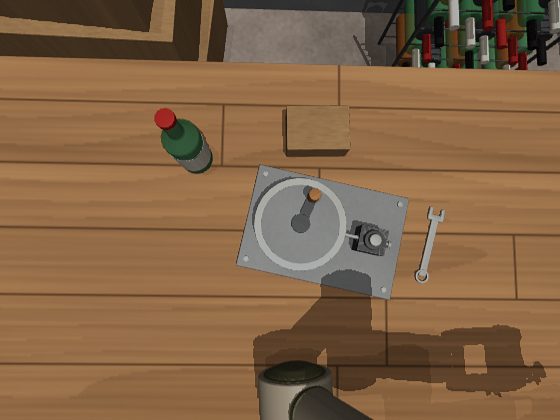

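View pics/side0.png

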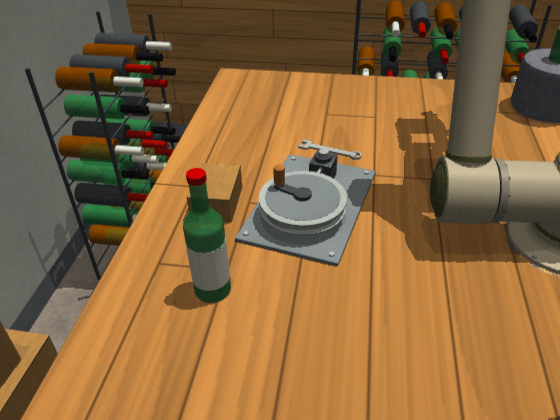

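The top picture shows the stand at about (320,230), with the pulley centre at (300,224), the knob at (315,196) and the marker at (375,240). The pointer runs along row 236. The bottle (190,145), carton (318,130) and wrench (430,245) are clear of the stand. The side view agrees, with the knob at (279,176) and the marker at (322,155).

Run:
```python
from h import *
from scipy.optimize import least_squares
im=img('top'); D=im['depth']; v,u=np.mgrid[0:420,0:560]
f=210/np.tan(np.radians(im['fov_y']/2)); T=im['world_from_camera']
P=np.stack([(u-im['cx'])/f*D,(v-im['cy'])/f*D,D],-1)@T[:3,:3].T+T[:3,3]
c0=np.array([.578,.006]); r=np.hypot(P[...,0]-c0[0],P[...,1]-c0[1])
m=(r<.125)&(abs(P[...,2]-.073)<.006); print('disc z',np.median(P[m][:,2]))
cs,_=cv2.findContours(m.astype(np.uint8),0,1); c=max(cs,key=cv2.contourArea)[:,0]
h=np.array([atz(im,p,.072)[:2] for p in c]); h=h
s=least_squares(lambda q:np.hypot(h[:,0]-q[0],h[:,1]-q[1])-q[2],[.578,.006,.1],loss='soft_l1',f_scale=.001); print('circle',s.x)
k=(r<.09)&(P[...,2]>.122)&(P[...,2]<.14); print('knobtop',k.sum(),P[k].mean(0),P[k].min(0),P[k].max(0))
rm=np.hypot(P[...,0]-.541,P[...,1]+.153); k=(rm<.03)&(P[...,2]>.091)&(P[...,2]<.105); print('marker',k.sum(),P[k].mean(0),P[k].min(0),P[k].max(0))
# plate corners
g=(P[...,2]>.006)&(P[...,2]<.2)&(r<.32)&(np.hypot(P[...,0]-.795,P[...,1]+.03)>.11)&(np.hypot(P[...,0]-.73,P[...,1]-.25)>.08)&(P[...,0]>.4)
cs,_=cv2.findContours(g.astype(np.uint8),0,1); c=max(cs,key=cv2.contourArea)[:,0]
h=np.array([atz(im,p,.012)[:2] for p in c]).astype(np.float32); print('plate',cv2.minAreaRect(h*1000))
w=img('wrist','w0.png'); print(w['fov_y'],w['cx'],w['cy'],w['world_from_camera'].round(3).tolist())
```

```text
disc z 0.07344525817403535
circle [0.57882288 0.00977009 0.09856248]
knobtop 124 [ 0.63485241 -0.01456043  0.13024544] [ 0.62291351 -0.02623034  0.12303502] [ 0.6469666  -0.0034371   0.13343738]
marker 119 [ 0.54558042 -0.14577169  0.09635013] [ 0.53397846 -0.15944386  0.09108674] [ 0.55709065 -0.13354817  0.10027178]
plate ((567.6890869140625, -48.943634033203125), (359.07275390625, 242.03118896484375), 78.19377136230469)
59.52328216427906 275.8967674788618 207.38921029351613 [[0.285, -0.912, -0.293, 0.233], [-0.959, -0.272, -0.086, -0.505], [-0.001, 0.306, -0.952, 0.374], [0.0, 0.0, 0.0, 1.0]]
```

View pics/w0.png

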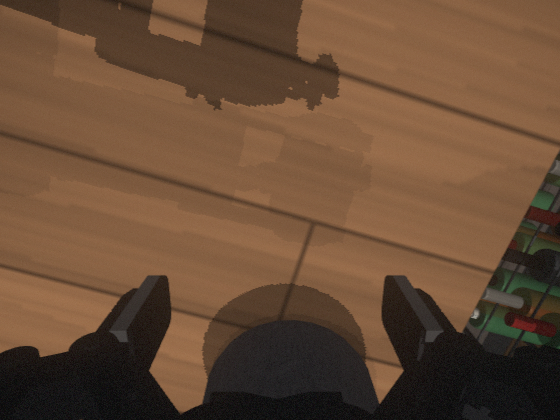

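Request:
jog_arm(
  plan="0 0 5.5 0 0 0 80;0 0 5.5 0 0 0 80;0 0 5.6 0 0 0 80;0 0 0 2.4 -2.56 0 80;0 0 0 2.4 -2.56 0 80;0 0 0 2.4 -2.56 0 80;0 0 0 2.4 -2.56 0 80;0 0 0 2.4 -2.56 0 80;0 0 0 2.4 -2.56 0 80;0 0 0 2.4 -2.56 0 80",
  grip_force=20,
)

```text
time_s: 2.03
position: [0.3261, -0.3464, 0.2315]
tool_rot: [[1.0, -0.0, 0.0], [-0.0, -1.0, -0.0], [0.0, 0.0, -1.0]]
ft_force: [0.3, 0.6, 0.4]
grip_width: 0.0587
gripper_force: 0.0
```

Request:
jog_arm(
  plan="0 0 0 2.4 -2.56 0 80;0 0 0 2.4 -2.56 0 80;0 0 0 2.4 -2.56 0 80;0 0 0 2.4 -2.56 0 80;0 0 0 2.4 -2.56 0 80;0 0 0 2.4 -2.56 0 80;0 0 0 2.4 -2.56 0 80;0 0 0 2.4 -2.56 0 80;0 0 0 2.0 -2.56 0 80;0 0 0 0 0 0 80",
)

```text
time_s: 2.87
position: [0.5395, -0.1134, 0.2311]
tool_rot: [[1.0, 0.005, 0.001], [0.005, -1.0, 0.001], [0.001, -0.001, -1.0]]
ft_force: [0.6, -0.1, 0.3]
grip_width: 0.0587
gripper_force: 0.0
```

Request:
jog_arm(
  plan="0 0 0 2.4 -2.5 0 80;0 0 0 2.4 -2.5 0 80;0 0 0 2.4 -2.5 0 80;0 0 0 2.3 -2.4 0 80;0 0 0 0 0 0 80;0 0 0 0 0 0 80",
)

```text
time_s: 3.37
position: [0.6325, -0.0176, 0.2306]
tool_rot: [[1.0, 0.002, -0.001], [0.002, -1.0, -0.0], [-0.001, 0.0, -1.0]]
ft_force: [-0.7, -1.1, 0.3]
grip_width: 0.0586
gripper_force: 0.0
```

Run:
```python
from h import *
s=env.observe();print(s['position'])
im=img('wrist','w1.png')
find('wrist',['knob','hub','axis','marker_top','pointer_collar'],im)
D=im['depth']; v,u=np.mgrid[0:420,0:560]
f=210/np.tan(np.radians(im['fov_y']/2)); T=im['world_from_camera']
P=np.stack([(u-im['cx'])/f*D,(v-im['cy'])/f*D,D],-1)@T[:3,:3].T+T[:3,3]
k=(np.hypot(P[...,0]-.635,P[...,1]+.0145)<.025)&(abs(P[...,2]-.13)<.005)
c,r=cv2.minEnclosingCircle((P[k][:,:2]*1000).astype(np.float32));print('knob',k.sum(),P[k].mean(0),c,r)
h=abs(P[...,2]-.072)<.004; print('hubz', np.median(P[h][:,2]))
t=img('top','t1.png')
```

```text
[ 0.63253282 -0.01755573  0.23062538]
wrist knob 0.57 [527.2 253. ] [ 0.5886 -0.2157  0.108 ]
wrist knob 0.31 [453.5 277.3] [ 0.5671 -0.1607  0.108 ]
wrist hub 0.71 [246.  243.6] [0.5806 0.0094 0.072 ]
wrist axis 0.89 [247.4 246.6] [0.5777 0.0082 0.072 ]
wrist marker_top 0.96 [425.9 291.6] [ 0.5468 -0.1457  0.096 ]
wrist pointer_collar 0.75 [456.1 276.2] [ 0.5393 -0.1917  0.055 ]
wrist pointer_collar 0.31 [275.4 193.4] [ 0.6222 -0.0167  0.055 ]
knob 1012 [ 0.6367437  -0.01606906  0.12954258] (635.8307495117188, -16.06422233581543) 12.861858367919922
hubz 0.07218972038428215
```

View pics/w1.png

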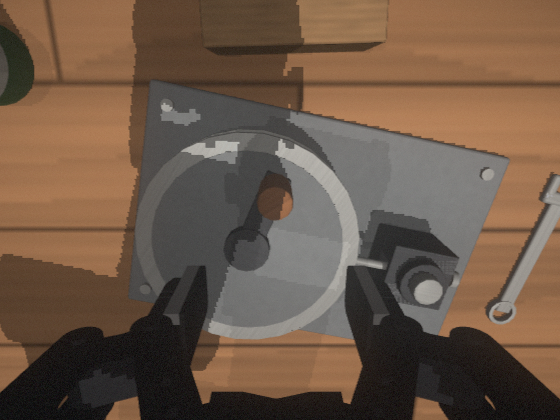

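View pics/t1.png

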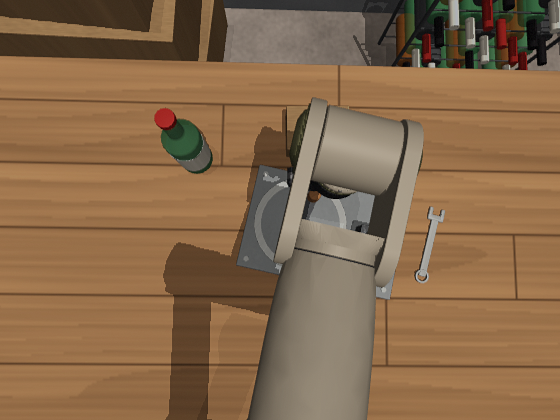

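The wrist view shows the knob top at (275,203), the hub at (247,247), the marker button at (427,291) and the collar peeking out at (456,276). The top view is mostly blocked by the arm. I'll go down and grip.

Request:
jog_arm(
  plan="0 0 0 0.3 -0.1 2.5 80;0 0 0 0 0 2.5 80;0 0 0 0 0 2.5 80;0 0 0 0 0 2 80;0 0 0 0 0 2 80;0 0 0 0 0 1.5 80;0 0 0 0 0 0.4 80;0 0 0 0 0 0 80",
)

```text
time_s: 4.38
position: [0.6346, -0.0177, 0.0966]
tool_rot: [[1.0, -0.0, -0.002], [-0.0, -1.0, 0.0], [-0.002, -0.0, -1.0]]
ft_force: [0.6, -0.2, 1.0]
grip_width: 0.0589
gripper_force: 0.0
```

Request:
jog_arm(
  plan="0 0 0 0 0 0 140;0 0 0 0 0 0 165;0 0 0 0 0 0 195;0 0 0 0 0 0 195;0 0 0 0 0 0 195",
  grip_force=20,
)

```text
time_s: 4.8
position: [0.6356, -0.0173, 0.0986]
tool_rot: [[1.0, 0.0, 0.002], [0.0, -1.0, -0.0], [0.002, 0.0, -1.0]]
ft_force: [-1.2, 2.0, 6.4]
grip_width: 0.0253
gripper_force: 21.0
```

Run:
```python
from h import *
s=env.observe();print(s['position'],s['ft_force'],s['wrist_torque'])
im=img('wrist','w2.png')
find('wrist',['knob','hub','axis','marker_top','pointer_collar'],im)
```

```text
[ 0.63563465 -0.01729036  0.09864256] [-1.20630024  2.01897785  6.39447474] [ 0.31818528  0.11422832 -0.02253657]
wrist knob 0.95 [276.6 290.2] [ 0.636  -0.0174  0.108 ]
wrist hub 0.6 [230.7 348.3] [0.5786 0.0079 0.072 ]
wrist axis 0.85 [226.8 348.1] [0.5788 0.0101 0.072 ]
wrist pointer_collar 0.54 [553.6 383.6] [ 0.5386 -0.1915  0.055 ]
```

```bash
cat > path.py <<'E'
import numpy as np,sys
# rows: x y (cm, tool axes at yaw 0) from th0 by step, cumulative rounding
def rows(th0,step,n,R=6.2):
    t=np.radians(th0+step*np.arange(n+1)); q=np.round(np.c_[R*np.cos(t),-R*np.sin(t)],2); return np.diff(q,axis=0)
if __name__=='__main__':
    th0,step,n,per=float(sys.argv[1]),float(sys.argv[2]),int(sys.argv[3]),int(sys.argv[4])
    r=rows(th0,step,n)
    for i in range(0,n,per): print(th0+step*i,'->',th0+step*min(i+per,n),';'.join('0 0 0 %.2f %.2f 0 195'%tuple(x) for x in r[i:i+per]))
E
python3 path.py -24.2 -2.5 144 6
```

```text
-24.2 -> -39.2 0 0 0 -0.12 0.25 0 195;0 0 0 -0.13 0.23 0 195;0 0 0 -0.13 0.24 0 195;0 0 0 -0.15 0.22 0 195;0 0 0 -0.16 0.23 0 195;0 0 0 -0.17 0.21 0 195
-39.2 -> -54.2 0 0 0 -0.17 0.20 0 195;0 0 0 -0.19 0.20 0 195;0 0 0 -0.19 0.19 0 195;0 0 0 -0.20 0.18 0 195;0 0 0 -0.21 0.18 0 195;0 0 0 -0.21 0.16 0 195
-54.2 -> -69.2 0 0 0 -0.23 0.15 0 195;0 0 0 -0.23 0.15 0 195;0 0 0 -0.23 0.13 0 195;0 0 0 -0.24 0.12 0 195;0 0 0 -0.25 0.11 0 195;0 0 0 -0.25 0.11 0 195
-69.2 -> -84.2 0 0 0 -0.25 0.09 0 195;0 0 0 -0.26 0.08 0 195;0 0 0 -0.26 0.06 0 195;0 0 0 -0.27 0.06 0 195;0 0 0 -0.26 0.05 0 195;0 0 0 -0.27 0.03 0 195
-84.2 -> -99.2 0 0 0 -0.27 0.02 0 195;0 0 0 -0.27 0.01 0 195;0 0 0 -0.27 0.00 0 195;0 0 0 -0.27 -0.02 0 195;0 0 0 -0.27 -0.02 0 195;0 0 0 -0.27 -0.04 0 195
-99.2 -> -114.2 0 0 0 -0.27 -0.05 0 195;0 0 0 -0.26 -0.06 0 195;0 0 0 -0.26 -0.07 0 195;0 0 0 -0.26 -0.08 0 195;0 0 0 -0.25 -0.10 0 195;0 0 0 -0.25 -0.10 0 195
-114.2 -> -129.2 0 0 0 -0.25 -0.12 0 195;0 0 0 -0.23 -0.13 0 195;0 0 0 -0.24 -0.13 0 195;0 0 0 -0.22 -0.15 0 195;0 0 0 -0.23 -0.16 0 195;0 0 0 -0.21 -0.17 0 195
-129.2 -> -
[... 1906 characters left out ...]
9 0 195;0 0 0 0.19 0.19 0 195;0 0 0 0.18 0.20 0 195;0 0 0 0.18 0.21 0 195;0 0 0 0.16 0.21 0 195
-324.2 -> -339.2 0 0 0 0.15 0.23 0 195;0 0 0 0.15 0.23 0 195;0 0 0 0.13 0.23 0 195;0 0 0 0.12 0.24 0 195;0 0 0 0.11 0.25 0 195;0 0 0 0.11 0.25 0 195
-339.2 -> -354.2 0 0 0 0.09 0.25 0 195;0 0 0 0.08 0.26 0 195;0 0 0 0.06 0.26 0 195;0 0 0 0.06 0.27 0 195;0 0 0 0.05 0.26 0 195;0 0 0 0.03 0.27 0 195
-354.2 -> -369.2 0 0 0 0.02 0.27 0 195;0 0 0 0.01 0.27 0 195;0 0 0 0.00 0.27 0 195;0 0 0 -0.02 0.27 0 195;0 0 0 -0.02 0.27 0 195;0 0 0 -0.04 0.27 0 195
-369.2 -> -384.2 0 0 0 -0.05 0.27 0 195;0 0 0 -0.06 0.26 0 195;0 0 0 -0.07 0.26 0 195;0 0 0 -0.08 0.26 0 195;0 0 0 -0.10 0.25 0 195;0 0 0 -0.10 0.25 0 195
```

Measuring helper between moves: collar distance along the stand's -y, relative to the marker.

Request:
jog_arm(
  plan="0 0 0 -0.12 0.25 0 195;0 0 0 -0.13 0.23 0 195;0 0 0 -0.13 0.24 0 195;0 0 0 -0.15 0.22 0 195;0 0 0 -0.16 0.23 0 195;0 0 0 -0.17 0.21 0 195",
)

```text
time_s: 5.6
position: [0.628, -0.0304, 0.0988]
tool_rot: [[1.0, 0.0, 0.005], [0.0, -1.0, 0.001], [0.005, -0.001, -1.0]]
ft_force: [4.8, 5.7, 5.2]
grip_width: 0.0255
gripper_force: 21.0
```

```bash
cat > look.py <<'E'
from h import *
import sys
C=np.array([.579,.0095]); n=-np.array([.2045,.979])
s=env.observe(); p=s['position'][:2]-C; F=s['ft_force'][:2]; r=np.hypot(*p); e=p/r; t=np.array([e[1],-e[0]])
print('t%.2f r=%.4f th=%.1f z=%.4f Frad=%.1f Ftan(cw)=%.1f Fz=%.1f'%(s['time_s'],r,np.degrees(np.arctan2(p[1],p[0])),s['position'][2],F@e,F@t,s['ft_force'][2]))
im=img('wrist','l_%.2f.png'%s['time_s'])
for q,z in(('pointer_collar',.055),('marker_top',.096)):
    for o in models.tip_of('wrist',q)[:1]:
        w=atz(im,o['at'],z)[:2]; print(q,round(o['confidence'],2),np.round(o['at'],1),'dist %.1f side %.1f'%((w-C)@n*1000,(w-C)@[n[1],-n[0]]*1000))
E
python3 look.py
```

```text
t5.60 r=0.0632 th=-39.2 z=0.0988 Frad=0.1 Ftan(cw)=-7.4 Fz=5.2
pointer_collar 0.59 [532.  379.4] dist 204.5 side 2.7
```

Request:
jog_arm(
  plan="0 0 0 -0.17 0.20 0 195;0 0 0 -0.19 0.20 0 195;0 0 0 -0.19 0.19 0 195;0 0 0 -0.20 0.18 0 195;0 0 0 -0.21 0.18 0 195;0 0 0 -0.21 0.16 0 195",
)

```text
time_s: 6.25
position: [0.6164, -0.0418, 0.0987]
tool_rot: [[1.0, 0.0, 0.005], [0.0, -1.0, 0.0], [0.005, -0.0, -1.0]]
ft_force: [5.0, 4.3, 4.5]
grip_width: 0.0256
gripper_force: 21.0
```

```bash
python3 look.py
```

```text
t6.25 r=0.0635 th=-53.9 z=0.0987 Frad=-0.6 Ftan(cw)=-6.6 Fz=4.5
pointer_collar 0.67 [521.3 362.2] dist 206.3 side 0.9
```

Request:
jog_arm(
  plan="0 0 0 -0.23 0.15 0 195;0 0 0 -0.23 0.15 0 195;0 0 0 -0.23 0.13 0 195;0 0 0 -0.24 0.12 0 195;0 0 0 -0.25 0.11 0 195;0 0 0 -0.25 0.11 0 195",
)

```text
time_s: 6.9
position: [0.6023, -0.0498, 0.0987]
tool_rot: [[1.0, 0.0, 0.006], [0.0, -1.0, -0.0], [0.006, 0.0, -1.0]]
ft_force: [5.5, 3.4, 4.1]
grip_width: 0.0253
gripper_force: 21.0
```

```bash
python3 look.py
```

```text
t6.90 r=0.0637 th=-68.5 z=0.0987 Frad=-1.2 Ftan(cw)=-6.4 Fz=4.1
pointer_collar 0.77 [511.4 342.3] dist 205.4 side 0.7
marker_top 0.97 [475.7 384. ] dist 160.9 side 2.4
```

Request:
jog_arm(
  plan="0 0 0 -0.25 0.09 0 195;0 0 0 -0.26 0.08 0 195;0 0 0 -0.26 0.06 0 195;0 0 0 -0.27 0.06 0 195;0 0 0 -0.26 0.05 0 195;0 0 0 -0.27 0.03 0 195",
)

```text
time_s: 7.55
position: [0.5868, -0.0538, 0.0988]
tool_rot: [[1.0, 0.0, 0.006], [0.0, -1.0, -0.001], [0.006, 0.001, -1.0]]
ft_force: [6.4, 2.6, 4.1]
grip_width: 0.0255
gripper_force: 21.0
```

```bash
python3 look.py
```

```text
t7.55 r=0.0638 th=-83.0 z=0.0988 Frad=-1.8 Ftan(cw)=-6.7 Fz=4.1
pointer_collar 0.9 [507.6 319.7] dist 204.2 side 0.7
marker_top 0.87 [471.9 356. ] dist 160.3 side 1.6
```

Request:
jog_arm(
  plan="0 0 0 -0.27 0.02 0 195;0 0 0 -0.27 0.01 0 195;0 0 0 -0.27 0.00 0 195;0 0 0 -0.27 -0.02 0 195;0 0 0 -0.27 -0.02 0 195;0 0 0 -0.27 -0.04 0 195",
)

```text
time_s: 8.2
position: [0.5707, -0.0537, 0.0988]
tool_rot: [[1.0, -0.0, 0.006], [-0.0, -1.0, -0.001], [0.006, 0.001, -1.0]]
ft_force: [5.6, 0.9, 4.8]
grip_width: 0.0253
gripper_force: 21.0
```

```bash
python3 look.py
```

```text
t8.20 r=0.0637 th=-97.5 z=0.0988 Frad=-1.6 Ftan(cw)=-5.5 Fz=4.8
pointer_collar 0.63 [513.6 297. ] dist 205.0 side 1.5
```

Request:
jog_arm(
  plan="0 0 0 -0.27 -0.05 0 195;0 0 0 -0.26 -0.06 0 195;0 0 0 -0.26 -0.07 0 195;0 0 0 -0.26 -0.08 0 195;0 0 0 -0.25 -0.10 0 195;0 0 0 -0.25 -0.10 0 195",
)

```text
time_s: 8.85
position: [0.5553, -0.0495, 0.0988]
tool_rot: [[1.0, -0.0, 0.006], [-0.0, -1.0, -0.002], [0.006, 0.002, -1.0]]
ft_force: [7.1, -1.2, 4.7]
grip_width: 0.0257
gripper_force: 21.0
```

```bash
python3 look.py
```

```text
t8.85 r=0.0635 th=-111.9 z=0.0988 Frad=-1.6 Ftan(cw)=-7.1 Fz=4.7
pointer_collar 0.82 [525.7 270. ] dist 204.0 side -0.1
marker_top 0.69 [154.  208.8] dist 6.2 side -9.4
```

Request:
jog_arm(
  plan="0 0 0 -0.25 -0.12 0 195;0 0 0 -0.23 -0.13 0 195;0 0 0 -0.24 -0.13 0 195;0 0 0 -0.22 -0.15 0 195;0 0 0 -0.23 -0.16 0 195;0 0 0 -0.21 -0.17 0 195",
)

```text
time_s: 9.5
position: [0.5414, -0.0412, 0.0988]
tool_rot: [[1.0, -0.0, 0.006], [-0.0, -1.0, -0.003], [0.006, 0.003, -1.0]]
ft_force: [6.3, -3.2, 5.3]
grip_width: 0.0253
gripper_force: 21.0
```

```bash
python3 look.py
```

```text
t9.50 r=0.0632 th=-126.6 z=0.0988 Frad=-1.2 Ftan(cw)=-7.0 Fz=5.3
pointer_collar 0.8 [544.1 247.1] dist 203.2 side -0.0
marker_top 0.92 [518.2 265.6] dist 160.2 side -0.4
```

Request:
jog_arm(
  plan="0 0 0 -0.20 -0.17 0 195;0 0 0 -0.20 -0.19 0 195;0 0 0 -0.19 -0.19 0 195;0 0 0 -0.18 -0.20 0 195;0 0 0 -0.18 -0.21 0 195;0 0 0 -0.16 -0.21 0 195",
)

```text
time_s: 10.15
position: [0.53, -0.0298, 0.0988]
tool_rot: [[1.0, -0.0, 0.005], [-0.0, -1.0, -0.003], [0.005, 0.003, -1.0]]
ft_force: [3.6, -6.0, 5.6]
grip_width: 0.0251
gripper_force: 21.0
```

```bash
python3 look.py
```

```text
t10.15 r=0.0628 th=-141.3 z=0.0988 Frad=0.9 Ftan(cw)=-6.9 Fz=5.6
marker_top 0.8 [550.4 246. ] dist 161.2 side 1.4
```

```bash
cat >> look.py <<'E'
im=img('top','T_%.2f.png'%s['time_s'])
for q,z in(('pointer_collar',.055),('marker_top',.096)):
    for o in models.tip_of('top',q)[:1]:
        w=atz(im,o['at'],z)[:2]; print('top',q,round(o['confidence'],2),np.round(o['at'],1),'dist %.1f side %.1f'%((w-C)@n*1000,(w-C)@[n[1],-n[0]]*1000))
E
python3 look.py
```

```text
t10.30 r=0.0631 th=-142.4 z=0.0987 Frad=1.8 Ftan(cw)=-1.1 Fz=9.5
pointer_collar 0.36 [554.5 241.2] dist 197.6 side 10.1
marker_top 0.84 [553.4 241.8] dist 160.8 side 0.4
```

Request:
jog_arm(
  plan="0 0 0 -0.15 -0.23 0 195;0 0 0 -0.15 -0.23 0 195;0 0 0 -0.13 -0.23 0 195;0 0 0 -0.12 -0.24 0 195;0 0 0 -0.11 -0.25 0 195;0 0 0 -0.11 -0.25 0 195",
)

```text
time_s: 11.1
position: [0.5224, -0.016, 0.0988]
tool_rot: [[1.0, 0.0, 0.005], [0.0, -1.0, -0.005], [0.005, 0.005, -1.0]]
ft_force: [3.7, -9.3, 5.6]
grip_width: 0.0254
gripper_force: 21.1
```

```bash
python3 look.py
```

```text
t11.10 r=0.0621 th=-155.7 z=0.0988 Frad=0.5 Ftan(cw)=-10.0 Fz=5.6
top pointer_collar 0.55 [388.5 243.1] dist 200.4 side -1.3
top marker_top 0.39 [299.5 221. ] dist -3.6 side -1.9
```

Request:
jog_arm(
  plan="0 0 0 -0.09 -0.25 0 195;0 0 0 -0.08 -0.26 0 195;0 0 0 -0.06 -0.26 0 195;0 0 0 -0.06 -0.27 0 195;0 0 0 -0.05 -0.26 0 195;0 0 0 -0.03 -0.27 0 195",
)

```text
time_s: 11.9
position: [0.5181, -0.0004, 0.0987]
tool_rot: [[1.0, 0.0, 0.004], [0.0, -1.0, -0.005], [0.004, 0.005, -1.0]]
ft_force: [-0.8, -9.5, 8.4]
grip_width: 0.0255
gripper_force: 21.3
```

```bash
python3 look.py
```

```text
t11.90 r=0.0616 th=-170.8 z=0.0987 Frad=2.3 Ftan(cw)=-9.3 Fz=8.4
marker_top 0.66 [256.8 134.1] dist 1.9 side -1.9
top pointer_collar 0.45 [391.9 248. ] dist 209.8 side 7.6
top marker_top 0.53 [379.2 241.6] dist 168.7 side 3.3
```

Request:
jog_arm(
  plan="0 0 0 -0.02 -0.27 0 195;0 0 0 -0.01 -0.27 0 195;0 0 0 0.00 -0.27 0 195;0 0 0 0.02 -0.27 0 195;0 0 0 0.02 -0.27 0 195;0 0 0 0.04 -0.27 0 195",
)

```text
time_s: 12.7
position: [0.5179, 0.0164, 0.0986]
tool_rot: [[1.0, 0.0, 0.002], [0.0, -1.0, -0.004], [0.002, 0.004, -1.0]]
ft_force: [-3.4, -7.7, 10.4]
grip_width: 0.0254
gripper_force: 21.4
```

```bash
python3 look.py
```

```text
t12.70 r=0.0615 th=173.6 z=0.0986 Frad=2.5 Ftan(cw)=-8.1 Fz=10.4
marker_top 0.46 [275.9 291.6] dist 7.1 side 68.4
top pointer_collar 0.6 [389.3 247.9] dist 204.2 side 8.6
top marker_top 0.61 [381.8 241.6] dist 174.1 side 2.1
```

```bash
ls pics
python3 - <<'E'
import cv2,numpy as np
a=[cv2.resize(cv2.imread('pics/'+f)[222:262,345:405],None,fx=6.5,fy=6.5,interpolation=cv2.INTER_NEAREST) for f in('top0.png','T_11.10.png','T_11.90.png','T_12.70.png')]
cv2.imwrite('pics/m1.png',np.vstack([np.hstack(a[:2]),np.hstack(a[2:])]))
E
```

```text
T_10.30.png
T_11.10.png
T_11.90.png
T_12.70.png
l_10.15.png
l_10.30.png
l_11.10.png
l_11.90.png
l_12.70.png
l_5.60.png
l_6.25.png
l_6.90.png
l_7.55.png
l_8.20.png
l_8.85.png
l_9.50.png
side0.png
t1.png
top0.png
w0.png
w1.png
w2.png
```

View pics/m1.png

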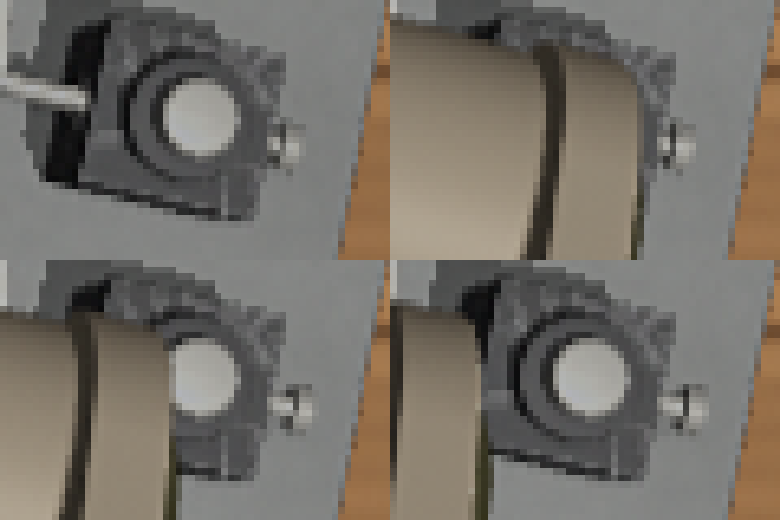

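The mosaic shows the collar, a bright stub on the right, moving from about x=304 to 317 in crop pixels, roughly 2 px. I'll measure it subpixel and creep on.

```bash
cat > col.py <<'E'
from h import *
import glob,sys
def crop(f,x0,x1,y0,y1): return cv2.cvtColor(cv2.imread(f),6)[y0:y1,x0:x1].astype(np.float32)
def shift(f):
    # bright collar against darker plate: column profile over collar rows; outer edge subpixel + centroid
    g=crop(f,385,400,236,252); b=np.median(g[:, -3:],axis=1).mean()
    e=np.clip(g-b-15,0,None); p=e.sum(0); x=np.arange(385,400)
    pk=p.max(); i=np.where(p>pk*.4)[0][-1]; edge=x[i]+(p[i]-pk*.4)/(p[i]-p[i+1]+1e-6) if i<14 else 400
    return round((p*x).sum()/p.sum(),2),round(edge,2)
if __name__=='__main__':
    for f in ['pics/top0.png']+sorted(glob.glob('pics/T_*.png'),key=lambda s:float(s[7:-4])): print(f,shift(f))
E
python3 col.py
```

```text
pics/top0.png (np.float64(388.81), np.float64(390.58))
pics/T_10.30.png (np.float64(392.06), np.float64(392.64))
pics/T_11.10.png (np.float64(389.01), np.float64(390.83))
pics/T_11.90.png (np.float64(389.86), np.float64(392.59))
pics/T_12.70.png (np.float64(389.99), np.float64(392.73))
```

Request:
jog_arm(
  plan="0 0 0 0.05 -0.27 0 195;0 0 0 0.06 -0.26 0 195;0 0 0 0.07 -0.26 0 195",
)

```text
time_s: 13.25
position: [0.5194, 0.0246, 0.0986]
tool_rot: [[1.0, 0.0, 0.001], [0.0, -1.0, -0.003], [0.001, 0.003, -1.0]]
ft_force: [-3.9, -5.3, 11.3]
grip_width: 0.0253
gripper_force: 21.5
```

```bash
python3 look.py; python3 col.py|tail -1
```

```text
t13.25 r=0.0614 th=165.8 z=0.0986 Frad=2.5 Ftan(cw)=-6.1 Fz=11.3
top pointer_collar 0.62 [388.9 247.4] dist 203.1 side 7.7
top marker_top 0.54 [380.4 240.6] dist 170.8 side 0.7
pics/T_13.25.png (np.float64(389.93), np.float64(392.59))
```

Request:
jog_arm(
  plan="0 0 0 0.08 -0.26 0 195;0 0 0 0.10 -0.25 0 195;0 0 0 0.10 -0.25 0 195",
)

```text
time_s: 13.8
position: [0.5221, 0.0325, 0.0986]
tool_rot: [[1.0, 0.0, 0.001], [0.0, -1.0, -0.002], [0.001, 0.002, -1.0]]
ft_force: [-4.4, -4.4, 10.9]
grip_width: 0.0252
gripper_force: 21.5
```

```bash
python3 look.py; python3 col.py|tail -1
```

```text
t13.80 r=0.0614 th=158.0 z=0.0986 Frad=2.4 Ftan(cw)=-5.7 Fz=10.9
marker_top 0.73 [275.1 288.6] dist -10.2 side 66.2
top pointer_collar 0.51 [392.1 246.3] dist 209.6 side 3.8
top marker_top 0.57 [377.8 245. ] dist 167.2 side 10.9
pics/T_13.80.png (np.float64(389.34), np.float64(391.6))
```

Request:
jog_arm(
  plan="0 0 0 0.12 -0.25 0 195;0 0 0 0.13 -0.23 0 195;0 0 0 0.13 -0.24 0 195",
)

```text
time_s: 14.35
position: [0.5258, 0.0399, 0.0986]
tool_rot: [[1.0, 0.0, 0.001], [0.0, -1.0, -0.002], [0.001, 0.002, -1.0]]
ft_force: [-4.5, -5.2, 11.0]
grip_width: 0.0256
gripper_force: 21.5
```

```bash
python3 look.py; python3 col.py|tail -1
```

```text
t14.35 r=0.0613 th=150.3 z=0.0986 Frad=1.3 Ftan(cw)=-6.8 Fz=11.0
top pointer_collar 0.51 [390.4 246.8] dist 206.1 side 5.7
top marker_top 0.69 [311.1 137.5] dist -17.8 side -182.6
pics/T_14.35.png (np.float64(389.37), np.float64(390.57))
```

```bash
cat > col2.py <<'E'
from col import *
ref=crop('pics/top0.png',385,400,234,254)
for f in ['pics/top0.png']+sorted(glob.glob('pics/T_*.png'),key=lambda s:float(s[7:-4])):
    g=crop(f,385,400,234,254); b=np.median(g[:,-4:]); e=np.clip(g-b-12,0,None)[:,4:]   # cols>=389
    n=int((g[:,:]>b+12)[:, :].sum())
    big=cv2.resize(g,None,fx=4,fy=4,interpolation=cv2.INTER_CUBIC)
    t=cv2.resize(crop('pics/T_12.70.png',387,395,239,250),None,fx=4,fy=4,interpolation=cv2.INTER_CUBIC)
    r=cv2.matchTemplate(big,t,cv2.TM_CCOEFF_NORMED); _,v,_,l=cv2.minMaxLoc(r)
    x=l[0]
    if 0<x<r.shape[1]-1:
        a,c,d=r[l[1],x-1:x+2]; x=x+.5*(a-d)/(a-2*c+d)
    print(f[5:],'area',round(float(e.sum())),'tmpl x %.2f y %.2f c %.2f'%(x/4,l[1]/4,v), 'bg',b, shift(f)[1])
E
python3 col2.py
python3 - <<'E'
import cv2,numpy as np,glob
fs=['top0','T_11.10','T_11.90','T_12.70','T_13.25','T_13.80','T_14.35']
a=[cv2.resize(cv2.imread(f'pics/{f}.png')[234:254,380:400],None,fx=9,fy=9,interpolation=cv2.INTER_NEAREST) for f in fs]+[np.zeros((180,180,3),np.uint8)]
cv2.imwrite('pics/m2.png',np.vstack([np.hstack(a[:4]),np.hstack(a[4:])]))
E
python3 path.py -211.7 2.5 27 3
```

```text
top0.png area 130 tmpl x 0.00 y 4.50 c 0.66 bg 126.0 390.58
T_10.30.png area 11 tmpl x 5.32 y 9.00 c 0.33 bg 130.0 392.64
T_11.10.png area 154 tmpl x 0.17 y 4.50 c 0.73 bg 130.0 390.83
T_11.90.png area 179 tmpl x 1.89 y 5.00 c 0.94 bg 129.0 392.59
T_12.70.png area 213 tmpl x 2.00 y 5.00 c 1.00 bg 129.0 392.73
T_13.25.png area 144 tmpl x 1.66 y 4.75 c 0.87 bg 129.0 392.59
T_13.80.png area 129 tmpl x 0.97 y 4.50 c 0.83 bg 129.0 391.6
T_14.35.png area 124 tmpl x 0.00 y 4.00 c 0.52 bg 129.0 390.57
-211.7 -> -204.2 0 0 0 -0.13 0.24 0 195;0 0 0 -0.13 0.23 0 195;0 0 0 -0.12 0.25 0 195
-204.2 -> -196.7 0 0 0 -0.10 0.25 0 195;0 0 0 -0.10 0.25 0 195;0 0 0 -0.08 0.26 0 195
-196.7 -> -189.2 0 0 0 -0.07 0.26 0 195;0 0 0 -0.06 0.26 0 195;0 0 0 -0.05 0.27 0 195
-189.2 -> -181.7 0 0 0 -0.04 0.27 0 195;0 0 0 -0.02 0.27 0 195;0 0 0 -0.02 0.27 0 195
-181.7 -> -174.2 0 0 0 0.00 0.27 0 195;0 0 0 0.01 0.27 0 195;0 0 0 0.02 0.27 0 195
-174.2 -> -166.7 0 0 0 0.03 0.27 0 195;0 0 0 0.05 0.26 0 195;0 0 0 0.06 0.27 0 195
-166.7 -> -159.2 0 0 0 0.06 0.26 0 195;0 0 0 0.08 0.26 0 195;0 0 0 0.09 0.25 0 195
-159.2 -> -151.7 0 0 0 0.11 0.25 0 195;0 0 0 0.11 0.25 0 195;0 0 0 0.12 0.24 0 195
-151.7 -> -144.2 0 0 0 0.13 0.23 0 195;0 0 0 0.15 0.23 0 195;0 0 0 0.15 0.23 0 195
```

View pics/m2.png

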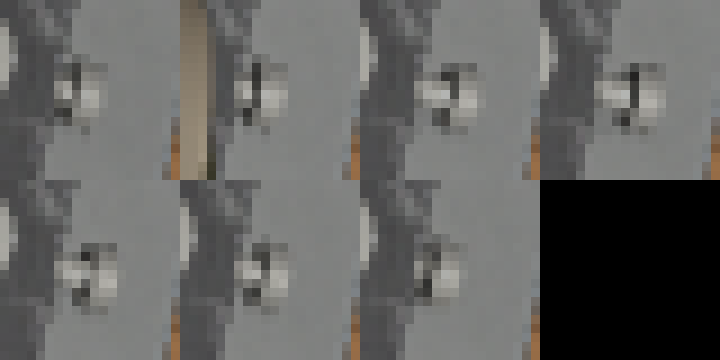

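```bash
cat > l2.py <<'E'
from h import *
import sys
C=np.array([.579,.0095]); UP=8
def sub(f_or_im):
    g=cv2.cvtColor(f_or_im,6).astype(np.float32)
    t=cv2.cvtColor(cv2.imread('pics/T_12.70.png'),6).astype(np.float32)[240:250,386:396]
    R=lambda a:cv2.resize(a,None,fx=UP,fy=UP,interpolation=cv2.INTER_CUBIC)
    r=cv2.matchTemplate(R(g[236:254,379:402]),R(t),cv2.TM_CCOEFF_NORMED); _,v,_,l=cv2.minMaxLoc(r)
    a=g[242:249,385:402].mean(0); b=a[-5:].mean(); k=np.clip(a-b-8,0,None); i=np.where(a>b+12)[0][-1]
    edge=385+i+(a[i]-b-12)/(a[i]-a[i+1])
    return 'tx %.2f c %.2f edge %.2f'%(l[0]/UP-7,v,edge)
if __name__=='__main__':
    s=env.observe(); p=s['position'][:2]-C; F=s['ft_force'][:2]; r=np.hypot(*p); e=p/r; t=np.array([e[1],-e[0]])
    im=img('top','R_%.2f.png'%s['time_s'])
    print('th=%.1f r=%.4f Frad=%.1f Ftan=%.1f'%(np.degrees(np.arctan2(p[1],p[0]))%360-360,r,F@e,F@t),sub(im['pixels'][:,:,::-1].copy()))
E
python3 - <<'E'
from l2 import *
for f in ['top0','T_11.10','T_11.90','T_12.70','T_13.25','T_13.80','T_14.35']: print(f,sub(cv2.imread('pics/'+f+'.png')))
E
```

```text
top0 tx -2.00 c 0.66 edge 390.87
T_11.10 tx -1.88 c 0.72 edge 391.43
T_11.90 tx -0.12 c 0.94 edge 392.86
T_12.70 tx 0.00 c 1.00 edge 393.34
T_13.25 tx -0.25 c 0.86 edge 392.74
T_13.80 tx -1.00 c 0.79 edge 391.76
T_14.35 tx -2.38 c 0.57 edge 390.78
```

Request:
jog_arm(
  plan="0 0 0 -0.13 0.24 0 195;0 0 0 -0.13 0.23 0 195;0 0 0 -0.12 0.25 0 195",
)

```text
time_s: 14.9
position: [0.5224, 0.0348, 0.0986]
tool_rot: [[1.0, -0.0, 0.002], [-0.0, -1.0, 0.003], [0.002, -0.003, -1.0]]
ft_force: [0.1, 12.9, 10.2]
grip_width: 0.0254
gripper_force: 21.7
```

```bash
python3 l2.py
```

```text
th=-204.0 r=0.0620 Frad=5.2 Ftan=11.8 tx -1.00 c 0.82 edge 391.86
```

Request:
jog_arm(
  plan="0 0 0 -0.10 0.25 0 195;0 0 0 -0.10 0.25 0 195;0 0 0 -0.08 0.26 0 195",
)

```text
time_s: 15.2
position: [0.5194, 0.0276, 0.0986]
tool_rot: [[1.0, 0.0, 0.002], [0.0, -1.0, 0.003], [0.002, -0.003, -1.0]]
ft_force: [-0.7, 12.9, 11.1]
grip_width: 0.0253
gripper_force: 21.6
```

```bash
python3 l2.py
```

```text
th=-196.9 r=0.0623 Frad=4.4 Ftan=12.2 tx 0.00 c 0.95 edge 392.89
```

Request:
jog_arm(
  plan="0 0 0 -0.07 0.26 0 195;0 0 0 -0.06 0.26 0 195;0 0 0 -0.05 0.27 0 195",
)

```text
time_s: 15.5
position: [0.5173, 0.0195, 0.0985]
tool_rot: [[1.0, 0.0, 0.001], [0.0, -1.0, 0.003], [0.001, -0.003, -1.0]]
ft_force: [-3.0, 10.8, 12.3]
grip_width: 0.0257
gripper_force: 21.7
```

```bash
python3 l2.py
```

```text
th=-189.2 r=0.0625 Frad=4.7 Ftan=10.1 tx 0.75 c 0.88 edge 393.67
```

Request:
jog_arm(
  plan="0 0 0 -0.04 0.27 0 195;0 0 0 -0.02 0.27 0 195;0 0 0 -0.02 0.27 0 195",
)

```text
time_s: 15.8
position: [0.5164, 0.0112, 0.0985]
tool_rot: [[1.0, 0.0, 0.001], [0.0, -1.0, 0.002], [0.001, -0.002, -1.0]]
ft_force: [-2.0, 9.9, 12.9]
grip_width: 0.0254
gripper_force: 21.7
```

```bash
python3 l2.py
```

```text
th=-181.5 r=0.0626 Frad=2.2 Ftan=9.8 tx 0.88 c 0.94 edge 393.92
```

Request:
jog_arm(
  plan="0 0 0 0.00 0.27 0 195;0 0 0 0.01 0.27 0 195;0 0 0 0.02 0.27 0 195",
)

```text
time_s: 16.1
position: [0.5166, 0.0028, 0.0985]
tool_rot: [[1.0, 0.0, 0.001], [0.0, -1.0, 0.002], [0.001, -0.002, -1.0]]
ft_force: [-3.7, 8.2, 12.5]
grip_width: 0.0251
gripper_force: 21.7
```

```bash
python3 l2.py
```

```text
th=-173.8 r=0.0627 Frad=2.8 Ftan=8.6 tx 0.75 c 0.90 edge 393.77
```

Request:
jog_arm(
  plan="0 0 0 0.03 0.27 0 195;0 0 0 0.05 0.26 0 195;0 0 0 0.06 0.27 0 195",
)

```text
time_s: 16.4
position: [0.518, -0.0055, 0.0985]
tool_rot: [[1.0, 0.0, 0.0], [0.0, -1.0, 0.001], [0.0, -0.001, -1.0]]
ft_force: [-4.0, 6.1, 12.2]
grip_width: 0.0254
gripper_force: 21.7
```

```bash
python3 l2.py
```

```text
th=-166.2 r=0.0628 Frad=2.4 Ftan=6.9 tx 0.00 c 0.99 edge 393.47
```

Request:
jog_arm(
  plan="0 0 0 0.06 0.26 0 195;0 0 0 0.08 0.26 0 195;0 0 0 0.09 0.25 0 195",
)

```text
time_s: 16.7
position: [0.5204, -0.0136, 0.0985]
tool_rot: [[1.0, 0.0, 0.001], [0.0, -1.0, 0.0], [0.001, -0.0, -1.0]]
ft_force: [-4.5, 3.9, 12.4]
grip_width: 0.0252
gripper_force: 21.7
```

```bash
python3 l2.py
```

```text
th=-158.5 r=0.0629 Frad=2.8 Ftan=5.3 tx -0.88 c 0.88 edge 392.50
```

Request:
jog_arm(
  plan="0 0 0 0.11 0.25 0 195;0 0 0 0.11 0.25 0 195;0 0 0 0.12 0.24 0 195",
)

```text
time_s: 17.0
position: [0.5237, -0.0211, 0.0985]
tool_rot: [[1.0, 0.0, 0.0], [0.0, -1.0, 0.0], [0.0, -0.0, -1.0]]
ft_force: [-5.6, 4.7, 12.3]
grip_width: 0.0254
gripper_force: 21.7
```

```bash
python3 l2.py
```

```text
th=-151.0 r=0.0632 Frad=2.6 Ftan=6.8 tx -2.00 c 0.64 edge 391.42
```

Request:
jog_arm(
  plan="0 0 0 -0.12 -0.24 0 195;0 0 0 -0.11 -0.25 0 195;0 0 0 -0.11 -0.25 0 195;0 0 0 -0.09 -0.25 0 195;0 0 0 -0.08 -0.26 0 195;0 0 0 -0.06 -0.26 0 195",
)

```text
time_s: 17.55
position: [0.5199, -0.0085, 0.0988]
tool_rot: [[1.0, -0.0, 0.005], [-0.0, -1.0, -0.005], [0.005, 0.005, -1.0]]
ft_force: [0.9, -9.8, 7.9]
grip_width: 0.0253
gripper_force: 21.3
```

```bash
python3 l2.py
```

```text
th=-163.1 r=0.0618 Frad=2.0 Ftan=-9.6 tx -1.25 c 0.69 edge 391.79
```

Request:
jog_arm(
  plan="0 0 0 -0.06 -0.27 0 195;0 0 0 -0.05 -0.26 0 195;0 0 0 -0.03 -0.27 0 195;0 0 0 -0.02 -0.27 0 195;0 0 0 -0.01 -0.27 0 195",
)

```text
time_s: 18.02
position: [0.5176, 0.0051, 0.0987]
tool_rot: [[1.0, 0.0, 0.003], [0.0, -1.0, -0.004], [0.003, 0.004, -1.0]]
ft_force: [-0.5, -9.3, 8.6]
grip_width: 0.0254
gripper_force: 21.4
```

```bash
python3 l2.py
```

```text
th=-175.9 r=0.0615 Frad=1.2 Ftan=-9.2 tx -0.12 c 0.91 edge 392.71
```

Request:
jog_arm(
  plan="0 0 0 0.00 -0.14 0 195;0 0 0 0.00 -0.13 0 195;0 0 0 0.01 -0.14 0 195;0 0 0 0.01 -0.13 0 195;0 0 0 0 0 0 195",
)

```text
time_s: 18.48
position: [0.5174, 0.0111, 0.0986]
tool_rot: [[1.0, 0.0, 0.002], [0.0, -1.0, -0.003], [0.002, 0.003, -1.0]]
ft_force: [-1.9, -6.0, 9.8]
grip_width: 0.0252
gripper_force: 21.5
```

```bash
python3 l2.py
```

```text
th=-181.5 r=0.0616 Frad=1.7 Ftan=-6.1 tx 0.00 c 0.99 edge 393.14
```

Request:
jog_arm(
  plan="0 0 0 0 0 0 170;0 0 0 0 0 0 150;0 0 0 0 0 0 110;0 0 0 0 0 0 80;0 0 0 0 0 0 80;0 0 0 0 0 -1.5 80;0 0 0 0 0 -3 80;0 0 0 0 0 -3 80;0 0 0 0 0 -3 80;0 0 0 0 0 -3 80",
)

```text
time_s: 19.37
position: [0.5164, 0.0127, 0.2337]
tool_rot: [[1.0, 0.0, -0.0], [0.0, -1.0, 0.0], [-0.0, -0.0, -1.0]]
ft_force: [0.9, 0.2, 0.5]
grip_width: 0.0586
gripper_force: 0.0
```

```bash
cat > l3.py <<'E'
from h import *
from l2 import sub,C
n=-np.array([.2045,.979])
s=env.observe();print(s['position'],s['ft_force'])
im=img('wrist','w_%.2f.png'%s['time_s'])
D=im['depth']; v,u=np.mgrid[0:420,0:560]
f=210/np.tan(np.radians(im['fov_y']/2)); T=im['world_from_camera']
P=np.stack([(u-im['cx'])/f*D,(v-im['cy'])/f*D,D],-1)@T[:3,:3].T+T[:3,3]
for z,rr,c,nm in((.13,.025,C-[.062,0],'knob'),(.096,.02,C+.16*n,'marker')):
    k=(np.hypot(P[...,0]-c[0],P[...,1]-c[1])<rr)&(abs(P[...,2]-z)<.004)
    if k.sum()>20:
        q,r=cv2.minEnclosingCircle((P[k][:,:2]*1000).astype(np.float32));q=np.array(q)-C*1000; print(nm,k.sum(),'c',q+C*1000,'r',r,'dist %.1f ang %.1f'%(np.hypot(*q),np.degrees(np.arctan2(q[1],q[0]))))
for q in('pointer_collar','marker_top'):
    for o in models.tip_of('wrist',q)[:1]: w=atz(im,o['at'],Z[q])[:2]; print(q,o['confidence'],o['at'],w,'dist %.1f'%((w-C)@n*1000))
t=img('top','R_%.2f.png'%s['time_s']); print(sub(t['pixels'][:,:,::-1].copy()))
E
python3 l3.py
```

```text
[0.51637245 0.01268283 0.2336773 ] [0.87779335 0.16384493 0.51427382]
knob 967 c [517.19549561  10.44783592] r 12.841405868530273 dist 61.8 ang 179.1
marker 879 c [ 546.06750488 -146.92498779] r 12.891465187072754 dist 159.9 ang -101.9
pointer_collar 0.69 [514.4, 159.1] [ 0.53662882 -0.19693252] dist 210.8
marker_top 0.88 [486.0, 153.6] [ 0.54838107 -0.14764625] dist 160.1Traceback (most recent call last):
  File "l3.py", line 15, in <module>
    t=img('top','R_%.2f.png'%s['time_s']); print(sub(t['pixels'][:,:,::-1].copy()))
                                                 ~~~^^^^^^^^^^^^^^^^^^^^^^^^^^^^^^
  File "l2.py", line 9, in sub
    a=g[242:249,385:402].mean(0); b=a[-5:].mean(); k=np.clip(a-b-8,0,None); i=np.where(a>b+12)[0][-1]
                                                                              ~~~~~~~~~~~~~~~~~~~^^^^
IndexError: index -1 is out of bounds for axis 0 with size 0
```

Request:
jog_arm(
  plan="0 0 0 0.6 3.2 0 255;0 0 0 0.6 3.2 0 255;0 0 0 0.6 3.2 0 255;0 0 0 0.6 3.2 0 255;0 0 0 0.56 3.1 0 255;0 0 0 0 0 2.5 255;0 0 0 0 0 3 255;0 0 0 0 0 2.5 255;0 0 0 0 0 2 255;0 0 0 0 0 1 255",
)

```text
time_s: 20.4
position: [0.5446, -0.1458, 0.1182]
tool_rot: [[1.0, -0.0, -0.006], [-0.0, -1.0, 0.003], [-0.006, -0.003, -1.0]]
ft_force: [0.4, 0.2, -0.8]
grip_width: -0.0002
gripper_force: 0.0
```

Request:
jog_arm(
  plan="0 0 0 0 0 0.8 255;0 0 0 0 0 0.4 255;0 0 0 0 0 0.3 255;0 0 0 0 0 0 255",
)

```text
time_s: 20.73
position: [0.5465, -0.1465, 0.1075]
tool_rot: [[1.0, 0.0, 0.0], [0.0, -1.0, -0.0], [0.0, 0.0, -1.0]]
ft_force: [0.5, -0.5, 0.3]
grip_width: -0.0002
gripper_force: 0.0
```

```bash
python3 l3.py 2>&1|head -6
```

```text
[ 0.54648024 -0.14652959  0.10745957] [ 0.46179278 -0.45005895  0.26402253]
marker 980 c [ 546.42974854 -147.98419189] r 12.856504440307617 dist 160.8 ang -101.7
pointer_collar 0.9 [361.4, 252.8] [ 0.53505952 -0.19592236] dist 210.1
marker_top 0.67 [281.2, 271.1] [ 0.54471417 -0.14879008] dist 162.0
Traceback (most recent call last):
  File "l3.py", line 15, in <module>
```

Request:
jog_arm(
  plan="0 0 0 0 0.1 0.5 255;0 0 0 0 0 0.4 255;0 0 0 0 0 0.2 255;0 0 0 0 0 0.15 255;0 0 0 0 0 0.15 255;0 0 0 0 0 0.15 255;0 0 0 0 0 0.15 255;0 0 0 0 0 0 255",
)

```text
time_s: 21.6
position: [0.5462, -0.1475, 0.0903]
tool_rot: [[1.0, 0.0, -0.0], [0.0, -1.0, 0.0], [-0.0, -0.0, -1.0]]
ft_force: [-2.6, -0.5, 4.9]
grip_width: 0.0001
gripper_force: 2.3
```

Request:
jog_arm(
  plan="0 0 0 0 0 0.1 255;0 0 0 0 0 0.1 255;0 0 0 0 0 0 255",
)

```text
time_s: 21.85
position: [0.5462, -0.1475, 0.0884]
tool_rot: [[1.0, 0.0, -0.0], [0.0, -1.0, -0.0], [-0.0, 0.0, -1.0]]
ft_force: [-3.0, 1.1, 4.4]
grip_width: 0.0002
gripper_force: 2.8
```

Request:
jog_arm(
  plan="0 0 0 0 0 0.05 255;0 0 0 0 0 0.05 255;0 0 0 0 0 0 255",
)

```text
time_s: 22.1
position: [0.5462, -0.1475, 0.088]
tool_rot: [[1.0, 0.0, 0.0], [0.0, -1.0, -0.0], [0.0, 0.0, -1.0]]
ft_force: [-4.8, 0.5, 9.3]
grip_width: 0.0001
gripper_force: 4.8
```

Request:
jog_arm(
  plan="0 0 0 0 0 0.05 255;0 0 0 0 0 0 255",
)

```text
time_s: 22.27
position: [0.5462, -0.1475, 0.0879]
tool_rot: [[1.0, 0.0, 0.0], [0.0, -1.0, -0.001], [0.0, 0.001, -1.0]]
ft_force: [-6.0, 1.5, 12.0]
grip_width: 0.0001
gripper_force: 6.6
```

Force rose from 4 to 12 N with no further travel at z = 0.088, so the plunger is fully down. Now I'll back off.

Request:
jog_arm(
  plan="0 0 0 0 0 -0.2 255;0 0 0 0 0 -0.4 255;0 0 0 0 0 -0.8 255;0 0 0 0 0 -2 255;0 0 0 0 0 -3 255;0 0 0 0 0 -3 255;0 0 0 0 0 -3 255;0 0 0 0 0 -2 255;0 0 0 0 0 0 255;0 0 0 0 0 0 255",
)

```text
time_s: 23.1
position: [0.5467, -0.1476, 0.2317]
tool_rot: [[1.0, 0.0, 0.002], [0.0, -1.0, -0.001], [0.002, 0.001, -1.0]]
ft_force: [-0.1, 0.7, -0.3]
grip_width: 0.0003
gripper_force: 0.0
```

```bash
python3 l3.py 2>&1|head -6
```

```text
[ 0.54673154 -0.14759212  0.23173028] [-0.10615269  0.66015737 -0.25729521]
knob 943 c [517.69146729   9.68349934] r 13.13809871673584 dist 61.3 ang 179.8
marker 782 c [ 545.96685791 -147.71864319] r 12.92684555053711 dist 160.7 ang -101.9
pointer_collar 0.63 [328.0, 192.9] [ 0.53716454 -0.19426957] dist 208.0
marker_top 0.79 [279.0, 196.4] [ 0.54564394 -0.14975743] dist 162.7
tx 0.12 c 0.24 edge 389.30
```

The pulley is still at the high spot (knob at about 180°, collar about 209 mm out) and the plunger has sprung back up. Handing in.

```bash
python3 -c "
from rig import job; print(job.close_job())"
```

```text
the job is handed in; nothing more can be done
None
```

I turned the pulley until its high spot was under the pointer (about 1–2° by my measurement), let go of the knob, pressed the marker plunger fully down, backed the arm clear and handed the job in; no verdict came back.

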